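# Release the key left latched on the spray-booth control box

## Robot

A 7-joint arm with a two-finger parallel gripper is mounted at the origin on the work surface. World frame = base frame: x ahead of the robot, y to its left, z up, the work surface at z = 0. Lengths are in m, angles in rad, forces in N, time in s.
With the tool pointing down it reaches from about 0.375 to 0.925 m from the base axis. Payload 3.1 kg.
Tool frame: the origin (TCP) lies between the finger pads; the fingertips stand 19 mm ahead of it and the grasp point (between the pads) is the TCP; z points along the fingers, y is the direction in which the jaws open and shut (so a half turn about z gives the same grasp; the last joint's range is limited). The gripper opens to 85 mm and grips with 20 to 120 N. Pads are 22 mm wide; open, the fingers measure 114 mm over their backs; the gripper's body (76 mm by 85 mm) begins 54 mm behind the grasp point. The pads swing forward as they close: fully open they stand 13 mm farther back than shut.
Start: joints at [1.195, 0.383, 0.044, 1.598, -0.018, 1.161, -0.05], TCP at [0.178, -0.625, 0.25] pointing down, gripper open.
Joint ranges: [-2.61, 2.61], [-0.41, 2.15], [-1.48, 1.57], [0, 2.5], [-1.57, 4.71], [0.05, 1.97], [-2.85, 2.85]. Speed limits (rad/s): [2.79, 2.79, 3.14, 3.14, 3.14, 3.14, 3.14].

## Interface

Orientations are given as a unit quaternion [x, y, z, w].
In Python, from bench import move_ptp, movel, move_j, move_gripper, pause, inverse_kinematics, read_camera, camera_params, MotionError, sign_off, look_for, tip_of, read_time_s, read_qpos, read_joint_vel, read_effort, read_eef_pos, read_tcp_rot, read_ft_force, read_ft_torque, read_finger_gap gives the robot as it stands. Calls block until the motion is done:
- move_ptp(position, orientation): joint-space move of the TCP to a pose.
- movel(position, orientation=None, speed=0.15): straight line of the TCP; orientation=None keeps the orientation; speed is the mean speed in m/s.
- move_j(angles): joint-space move.
- move_gripper(opening, effort=None): finger opening in m; effort is the grip in N (None keeps the last); returns when the fingers have stopped.
- pause(seconds).
- inverse_kinematics(position, orientation): joint angles nearest the present ones, or None.
- read_camera(name): name is "side" or "top"; returns the picture (480x640x3 uint8, red, green, blue); there is no depth.
- camera_params(name): a dict with "K" (3x3 intrinsics, pixels), "camera_from_world" (4x4, takes a point from world to camera coordinates). Camera axes: x right, y down, z forward; pixel columns grow to the right and rows downward; lengths in m; the calibration is good to about 2 mm. A picture is of the moment at which its call begins. camera_params takes no time and is no camera call.
A pose or a line that the arm cannot do raises MotionError and nothing moves.
- sign_off(): hands the job in, once; it reports no verdict.
Trained networks look in the newest picture that a camera, given by its name, has taken for a name from the list of things; names that differ only in an ending like _2 or _b are one class to them, and where a whole thing is asked for, a point or a joint stands for the part that bears it (a point fixed in the world has none). Each returns a list of dicts, best first, with "confidence" (0 to 1); they miss things now and then, are a little off and sometimes report something else, mostly with a low value. They report only what shows in the picture. A call takes as long as a camera call.
- look_for(camera, name): "at" ([column, row] in pixels, amid what is visible of it).
- tip_of(camera, name): "at" ([column, row] in pixels: a listed point, or the origin of a listed thing).
Readings, each from a call of its own:
- read_time_s(): time.
- read_qpos(): joint angles.
- read_joint_vel(): joint speeds.
- read_effort(): joint torques, N m.
- read_eef_pos(): TCP position.
- read_tcp_rot(): TCP orientation.
- read_ft_force(): force on the tool from outside, world axes, zero at the start.
- read_ft_torque(): the same for the moment, N m.
- read_finger_gap(): finger opening in m.
Only numpy, scipy, OpenCV 4.12 (cv2) and the standard library are available. Lean on these libraries where they do the work, as an engineer would, in place of code of your own. Each camera call takes 0.05 s, during which the arm holds its last target. There are 200 camera calls.

## Task

One of the four keys on the spray-booth control box has been left latched down. With the fingertips, tap each key lightly in turn, starting with the one next to the round dial and working along the row away from it, without pushing any key in; then press the latched key fully home and let go so that it springs up level with the others. Leave the other three keys up and the things around the box where they stand, and finish clear of everything.

Things in the scene. Friction and masses are not known exactly. Their poses are not given: they have to be found in the camera images.
- console: grey control box fixed to the table, 140 (its x) by 370 (its y) by 60 mm high, level flat top. Origin: centre of its underside, on the table; z up. On its centre line x = 0: a round black dial at y = +135 mm (48 mm across, top 80 mm above the table) and four keys at y = +60, 0, -60, -120 mm, each in a black surround 4 mm high. Place and yaw vary
- key_a: one of four like white keys, top 42 mm (console x) by 34 mm (y), sliding straight down into the box. Origin: centre of its top face; axes as the console's. Its place in the row varies. A key that is up has its top 76 mm above the table
- key_c: one of four like white keys, top 42 mm (console x) by 34 mm (y), sliding straight down into the box. Origin: centre of its top face; axes as the console's. Its place in the row varies. An up key yields above 1.5 N, on a 350 N/m spring, and comes back; pushed in over 6 mm (3.6 N) it counts as pressed, not tapped
- key_b: one of four like white keys, top 42 mm (console x) by 34 mm (y), sliding straight down into the box. Origin: centre of its top face; axes as the console's. Its place in the row varies. The latched key, whichever it is, has its top 71 mm above the table, 5 mm lower than the others, and does not yield below 3.2 N
- key_d: one of four like white keys, top 42 mm (console x) by 34 mm (y), sliding straight down into the box. Origin: centre of its top face; axes as the console's. Its place in the row varies. Pushed 3 mm or more down (about 5 N; it bottoms 4 mm down) the latched key is freed for good and rises to 76 mm when let go
- tumbler: bystander: loose green tumbler, 72 mm across the rim, 90 mm high, on the robot's side of the box. Origin: centre of its underside
- little_tree: bystander: loose grey clay tree ornament, 110 mm high, 80 mm across, on the robot's side of the box. Origin: centre of its underside
- brush: bystander: loose brush 190 mm long lying on the table beyond the box, roughly along the console's y. Origin: under its middle; its length along its own x

How it is judged:
On the way, in this order (a step that is already met when the one before it is completed fails the run):
1. the first key counted from the dial is tapped by the fingers (more than 0.5 N) (((contact force between key_a and the fingers above 0.5 N and y of key_a in the frame of console between 0.04 and 0.08 m) or (contact force between key_b and the fingers above 0.5 N and y of key_b in the frame of console between 0.04 and 0.08 m) or (contact force between key_c and the fingers above 0.5 N and y of key_c in the frame of console between 0.04 and 0.08 m) or (contact force between key_d and the fingers above 0.5 N and y of key_d in the frame of console between 0.04 and 0.08 m))), for 0.02 s.
2. the second key counted from the dial is tapped by the fingers (more than 0.5 N) (((contact force between key_a and the fingers above 0.5 N and y of key_a in the frame of console between -0.02 and 0.02 m) or (contact force between key_b and the fingers above 0.5 N and y of key_b in the frame of console between -0.02 and 0.02 m) or (contact force between key_c and the fingers above 0.5 N and y of key_c in the frame of console between -0.02 and 0.02 m) or (contact force between key_d and the fingers above 0.5 N and y of key_d in the frame of console between -0.02 and 0.02 m))), for 0.02 s.
3. the third key counted from the dial is tapped by the fingers (more than 0.5 N) (((contact force between key_a and the fingers above 0.5 N and y of key_a in the frame of console between -0.08 and -0.04 m) or (contact force between key_b and the fingers above 0.5 N and y of key_b in the frame of console between -0.08 and -0.04 m) or (contact force between key_c and the fingers above 0.5 N and y of key_c in the frame of console between -0.08 and -0.04 m) or (contact force between key_d and the fingers above 0.5 N and y of key_d in the frame of console between -0.08 and -0.04 m))), for 0.02 s.
4. the fourth key counted from the dial is tapped by the fingers (more than 0.5 N) (((contact force between key_a and the fingers above 0.5 N and y of key_a in the frame of console between -0.14 and -0.1 m) or (contact force between key_b and the fingers above 0.5 N and y of key_b in the frame of console between -0.14 and -0.1 m) or (contact force between key_c and the fingers above 0.5 N and y of key_c in the frame of console between -0.14 and -0.1 m) or (contact force between key_d and the fingers above 0.5 N and y of key_d in the frame of console between -0.14 and -0.1 m))), for 0.02 s.
5. the latched key is released, and all four keys are within 1.5 mm of the up height (the key must still be latched when the fourth tap is made) (z of each of key_a, key_b, key_c, key_d in the frame of console above 0.0745 m), for 0.1 s.
At the end, for the whole second after the job is handed in: All four keys are up (tops within 1.5 mm of 76 mm above the table) and the tumbler, tree and brush are at rest within 20 mm of where they stood (all of step 5 and distance of each of tumbler, little_tree, brush from where it was at the start of the episode below 0.02 m and linear speed of each of tumbler, little_tree, brush below 0.02 m/s); the robot touches nothing.
It fails at once if a key that was up is pushed in more than 6 mm (z of any of key_a, key_b, key_d in the frame of console below 0.07 m).
It fails at once if the tumbler, tree or brush is moved more than 20 mm or lifted (distance of any of tumbler, little_tree, brush from where it was at the start of the episode above 0.02 m).
It also fails if it takes over 48 s, if anything falls off the work surface, if the arm or the gripper's body presses on something with over 40 N, if the wrist force passes 120 N, or if a joint passes its speed limit or range.

## Working session

There is one attempt and no reset: what is moved stays moved. The work goes in short steps, each a Python script; the robot and the scene stay as the last script left them, time stands still between calls to the robot, and variables do not carry over. Pictures are saved under pics/ and viewed, about 8 in all and at most 12, crops included, and the job is handed in when it is done.

```bash
mkdir -p pics; ls
python3 - <<'E'
from bench import *
import cv2
for c in("top","side"):
    im=read_camera(c); cv2.imwrite(f"pics/{c}0.png",im[:,:,::-1])
    for n in("console","key_a","tumbler","little_tree","brush"):
        print(c,n,[(d["at"],round(d["confidence"],2)) for d in look_for(c,n)], [(d["at"],round(d["confidence"],2)) for d in tip_of(c,n)])
    print(camera_params(c))
print(read_time_s(),read_tcp_rot(),read_eef_pos(),read_ft_force(),read_finger_gap())
E
```

```text
pics
top console [([327.7, 250.9], 0.66)] [([342.9, 254.6], 0.73)]
top key_a [([381.1, 265.5], 0.77), ([343.7, 253.0], 0.65), ([423.2, 280.2], 0.63), ([306.6, 238.0], 0.62)] [([385.7, 267.5], 0.92), ([303.5, 236.3], 0.77), ([425.5, 278.5], 0.65), ([339.5, 256.4], 0.64), ([253.1, 325.9], 0.35)]
top tumbler [([248.1, 335.5], 0.83), ([346.8, 152.2], 0.46)] [([252.0, 327.6], 0.72)]
top little_tree [([357.2, 370.7], 0.65)] [([355.4, 370.4], 0.8)]
top brush [([348.0, 154.4], 0.84)] [([359.1, 158.6], 0.98)]
{'K': array([[555.3515526 ,   0.        , 323.68039104],
       [  0.        , 555.3515526 , 245.09217934],
       [  0.        ,   0.        ,   1.        ]]), 'camera_from_world': array([[-3.19671522e-03, -9.99487495e-01,  3.18516695e-02,
        -1.42045155e-02],
       [-9.95852016e-01,  2.85505557e-04, -9.09872578e-02,
         5.86309044e-01],
       [ 9.09315325e-02, -3.20104096e-02, -9.95342549e-01,
         8.23917513e-01],
       [ 0.00000000e+00,  0.00000000e+00,  0.00000000e+00,
         1.00000000e+00]])}
side console [([320.6, 246.7], 0.74)] [([332.4, 247.9], 0.72)]
side ke
[... 305 characters left out ...]
415.2, 291.1], 0.85)]
side brush [([263.6, 203.2], 0.89), ([360.9, 209.4], 0.57)] [([274.1, 202.3], 0.81)]
{'K': array([[524.64379725,   0.        , 319.57071483],
       [  0.        , 524.64379725, 232.97379149],
       [  0.        ,   0.        ,   1.        ]]), 'camera_from_world': array([[-0.79073059, -0.61186185,  0.0192408 ,  0.43835473],
       [-0.47395624,  0.59201256, -0.65183327,  0.32549273],
       [ 0.38744112, -0.52454381, -0.75811818,  0.69922465],
       [ 0.        ,  0.        ,  0.        ,  1.        ]])}
1.1 [ 9.90362034e-01  1.38502852e-01  7.53901623e-06 -3.77495042e-05] [ 0.17829992 -0.62505775  0.25023426] [ 0.08508605 -0.27699255  0.54766653] 0.08560927596570844
```

View pics/top0.png

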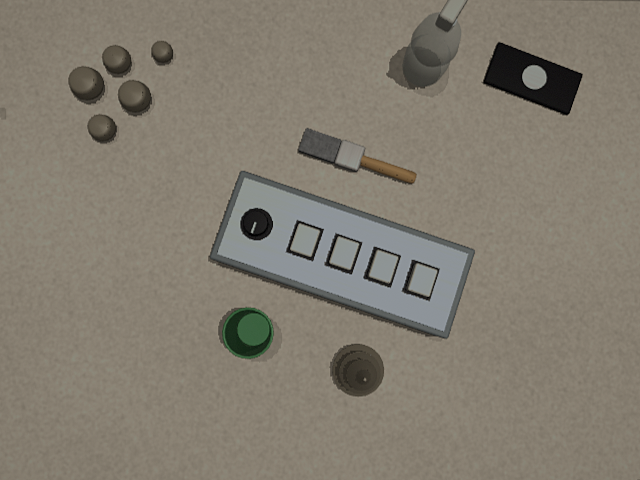

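View pics/side0.png

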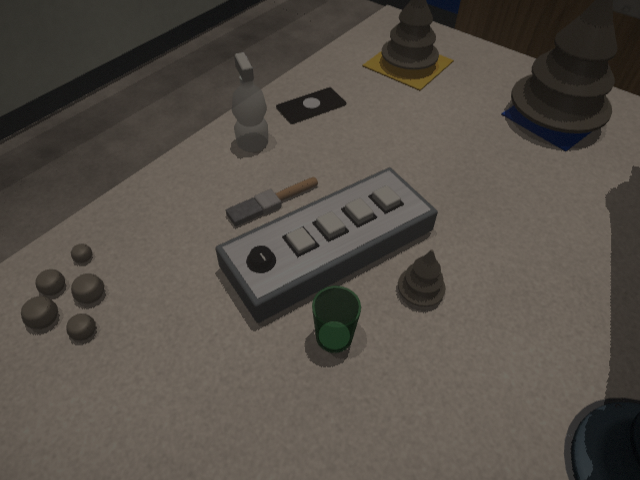

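The pictures show the console with its dial at about (256,223) in the top view and the keys running right to (422,280). The tumbler is at (248,333) and the tree at (357,370), both on the near side; the brush is at (357,157), beyond the box. Next I fit the pose from both cameras.

```bash
cat > fit.py <<'E'
from bench import camera_params
import cv2, numpy as np
from scipy.optimize import least_squares
P={c:camera_params(c) for c in("top","side")}
def proj(c,X):
    M=P[c]["camera_from_world"]; x=np.asarray(X)@M[:3,:3].T+M[:3,3]; x=x@P[c]["K"].T; return x[:,:2]/x[:,2:]
def world(p,L):
    x,y,a=p; L=np.asarray(L,float); c,s=np.cos(a),np.sin(a)
    return np.c_[x+c*L[:,0]-s*L[:,1],y+s*L[:,0]+c*L[:,1],L[:,2]]
KY=[.06,0,-.06,-.12]
L=[[0,y,.076] for y in KY]+[[0,.135,.08]]
C=[[sx*.07,sy*.185,.06] for sx in(1,-1) for sy in(1,-1)]
E
python3 - <<'E'
from fit import *
im=cv2.imread("pics/top0.png"); g=im.min(2)
def centroids(im,approx,thr):
    out=[]
    for u,v in approx:
        u,v=int(u),int(v); w=14; sub=im[v-w:v+w+1,u-w:u+w+1].max(2)
        # bright blob containing the centre, enclosed by the dark surround
        n,l,s,ce=cv2.connectedComponentsWithStats((sub>thr).astype(np.uint8),connectivity=4)
        k=l[w,w]; out.append([ce[k][0]+u-w,ce[k][1]+v-w,s[k,4]])
    return np.array(out)
t=centroids(im,[(306,239),(344,253),(382,266),(422,280)],120); print("top key centroids\n",t.round(1))
obs=np.vstack([t[:,:2],[[256.5,223]]])
corn=np.array([[242,172],[474,249],[209.5,260],[447,337]])
f=lambda p:np.r_[(proj("top",world(p,L))-obs).ravel()]
r=least_squares(f,[.55,-.03,-.3]); print(r.x,np.round(r.fun.reshape(-1,2),1))
print("corners pred",proj("top",world(r.x,C)).round(0),"base",proj("top",world(r.x,np.array(C)*[1,1,0])).round(0))
print("side pred keys/dial",proj("side",world(r.x,L)).round(1),"latched",proj("side",world(r.x,np.array(L)-[0,0,.005])).round(1)[:4])
s=cv2.imread("pics/side0.png")[150:290,205:450]; s=cv2.resize(s,None,fx=3.2,fy=3.2,interpolation=cv2.INTER_CUBIC)
# draw predicted up key outline
for y in KY:
    q=proj("side",world(r.x,[[a*.021,y+b*.017,.076] for a,b in((1,1),(1,-1),(-1,-1),(-1,1))])); q=(q+.5-[205,150])*3.2
    cv2.polylines(s,[q.astype(np.int32)],True,(0,0,255),1)
t=im[160:350,200:485]; 
cv2.imwrite("pics/c1.png",s)
print(world(r.x,L).round(4))
E
```

```text
top key centroids
 [[304.6 239.4 586. ]
 [343.9 252.8 596. ]
 [383.1 266.1 592. ]
 [422.5 279.6 587. ]]
[ 0.57044747 -0.04316534 -0.32908214] [[ 0.2  0.1]
 [ 0.3  0.2]
 [ 0.4  0.2]
 [ 0.3  0. ]
 [-1.2 -0.5]]
corners pred [[240. 169.]
 [476. 249.]
 [208. 258.]
 [448. 340.]] base [[245. 178.]
 [465. 252.]
 [215. 261.]
 [438. 337.]]
side pred keys/dial [[298.3 235.7]
 [328.6 221.1]
 [357.3 207.3]
 [384.6 194.1]
 [258.1 253.4]] latched [[298.4 237.6]
 [328.5 223.1]
 [357.1 209.3]
 [384.3 196.1]]
[[ 0.5898  0.0136  0.076 ]
 [ 0.5704 -0.0432  0.076 ]
 [ 0.5511 -0.0999  0.076 ]
 [ 0.5317 -0.1567  0.076 ]
 [ 0.6141  0.0846  0.08  ]]
```

View pics/c1.png

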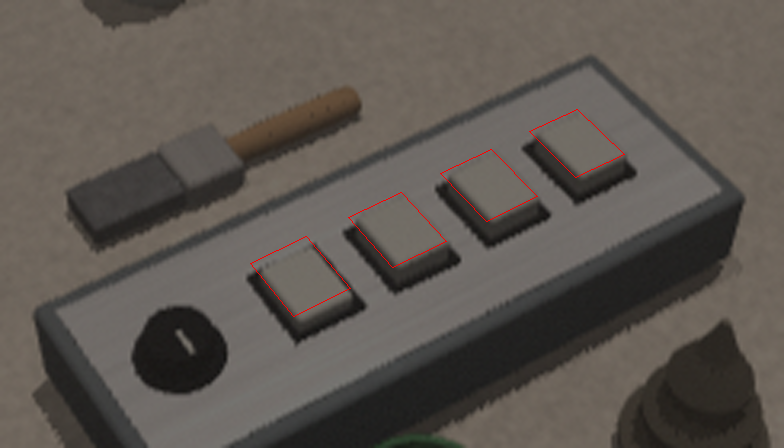

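The outlines are drawn at the up height. Keys 2–4 fill them, while key 1 (next to the dial) sits about 2 px lower, so key 1 looks latched. The tap forces should confirm this. Next: close the gripper, go over key 1 and measure the force noise.

```bash
cat > h.py <<'E'
from bench import *
import numpy as np
from fit import world,KY
p=[0.57044747,-0.04316534,-0.32908214]
K=world(p,[[0,y,0] for y in KY])
def Q(th): return [np.cos(th/2),np.sin(th/2),0,0]
def fz(n=5): return float(np.mean([read_ft_force()[2] for _ in range(n)]))
E
python3 - <<'E'
from h import *
best=None
for th in (p[2]+np.pi/2,p[2]-np.pi/2):
    j=[inverse_kinematics([*k[:2],.14],Q(th)) for k in K]
    print(th,[None if a is None else np.round(a,2) for a in j])
    if all(a is not None for a in j):
        m=max(abs(a[6]) for a in j)
        if best is None or m<best[0]: best=(m,th)
th=best[1]; print("use",th); open("th","w").write(str(th))
move_gripper(0.0,20); print(read_time_s(),read_finger_gap())
move_ptp([*K[0][:2],.16],Q(th)); print(read_time_s(),read_eef_pos())
movel([*K[0][:2],.105],speed=.1); print(read_time_s(),read_eef_pos())
pause(.2); print([round(float(read_ft_force()[2]),3) for _ in range(6)],read_time_s())
movel([*K[0][:2],.103],speed=.02); print(read_time_s(),read_eef_pos(),fz())
E
```

```text
1.2417141867948964 [array([ 0.41,  0.47, -0.61,  1.81,  0.32,  0.96, -0.67]), array([ 0.47,  0.42, -0.56,  1.86,  0.28,  0.94, -0.54]), array([ 0.54,  0.39, -0.52,  1.89,  0.24,  0.92, -0.42]), array([ 0.61,  0.37, -0.47,  1.9 ,  0.21,  0.91, -0.29])]
-1.8998784667948967 [array([ 0.82,  0.78, -1.25,  1.8 ,  0.81,  1.18,  2.13]), array([ 0.94,  0.74, -1.25,  1.84,  0.78,  1.16,  2.23]), array([ 1.06,  0.72, -1.24,  1.87,  0.76,  1.13,  2.34]), array([-0.78,  0.84,  1.37,  1.96, -0.92,  1.17, -2.49])]
use 1.2417141867948964
1.8667 0.00012050003609004672
4.5667 [0.59003723 0.01173446 0.15995356]
5.2667 [0.59005019 0.01381988 0.10500181]
[-0.399, -0.399, -0.399, -0.399, -0.399, -0.399] 5.4667
5.7167 [0.58981634 0.01354848 0.10308055] 0.02523880001094071
```

```bash
cat >> h.py <<'E'
th=float(open("th").read())
def base():
    v=[]
    for _ in range(5): pause(.02); v.append(fz(1))
    return np.mean(v),np.ptp(v)
def tap(k,z0,zmin,thr=1.0,step=.001):
    b,n=base(); z=z0; log=[]
    while z>zmin:
        z-=step; movel([*K[k][:2],z],speed=.02)
        pause(.03); f=fz(1)-b
        log.append((round(z,4),round(float(read_eef_pos()[2]),4),round(f,2)))
        if f>thr: break
    pause(.05); print("tap",k+1,"noise",round(n,2),log[-7:],"hold",round(fz(1)-b,2),"t",read_time_s(),flush=True)
    return z,f>thr
E
python3 - <<'E'
from h import *
movel([*K[0][:2],.098],speed=.03)
print(tap(0,.098,.086))
E
```

```text
tap 1 noise 0.91 [(0.096, 0.0959, np.float64(0.41)), (0.095, 0.0949, np.float64(-0.23)), (0.094, 0.0939, np.float64(-0.13)), (0.093, 0.0929, np.float64(-0.53)), (0.092, 0.0919, np.float64(-1.42)), (0.091, 0.091, np.float64(-0.2)), (0.09, 0.0903, np.float64(1.46))] hold 1.8 t 8.4333
(0.09, np.True_)
```

```bash
cat >> h.py <<'E'
def mean(n=10):
    v=[]
    for _ in range(n): pause(.02); v.append(fz(1))
    return round(float(np.mean(v)),2),round(float(np.std(v)),2)
E
python3 - <<'E'
from h import *
a=mean(); za=read_eef_pos()[2]
movel([*K[0][:2],.105],speed=.08); pause(.1); b=mean(); print("key1 held",a,za,"free",b)
movel([*K[1][:2],.105],speed=.12); movel([*K[1][:2],.098],speed=.04)
print(tap(1,.098,.0925)); a=mean(); z=read_eef_pos()[2]
print("key2 held",a,z)
movel([*K[1][:2],.105],speed=.08); pause(.1); print("free",mean(),read_time_s())
E
```

```text
key1 held (2.03, 0.49) 0.09024486840307969 free (0.07, 0.38)
tap 2 noise 0.95 [(0.097, 0.097, np.float64(0.45)), (0.096, 0.096, np.float64(-0.2)), (0.095, 0.0952, np.float64(1.24))] hold 1.74 t 11.1667
(0.095, np.True_)
key2 held (1.6, 0.58) 0.0951738232163202
free (0.17, 0.5) 11.875
```

Key 1 makes contact 5 mm lower than key 2 (TCP 0.0902 against 0.0952 m), so it is the latched one. Both taps held well over 0.5 N. Next, keys 3 and 4.

Run:
```python
from h import *
for k in(2,3):
    movel([*K[k][:2],.105],speed=.12); movel([*K[k][:2],.098],speed=.04)
    z,ok=tap(k,.098,.0925); print(ok,"held",mean(),read_eef_pos()[2])
    movel([*K[k][:2],.105],speed=.08); pause(.1); print("free",mean(),read_time_s())
```

```text
tap 3 noise 0.72 [(0.097, 0.097, np.float64(0.21)), (0.096, 0.096, np.float64(-0.23)), (0.095, 0.0952, np.float64(0.62)), (0.094, 0.0942, np.float64(1.41))] hold 1.4 t 14.1167
True held (1.43, 0.53) 0.09413921354717036
free (0.03, 0.54) 14.8417
tap 4 noise 1.36 [(0.097, 0.097, np.float64(-0.5)), (0.096, 0.096, np.float64(0.47)), (0.095, 0.0952, np.float64(0.66)), (0.094, 0.0942, np.float64(1.13))] hold 1.46 t 17.0833
True held (1.6, 0.58) 0.09411355004716422
free (-0.17, 0.44) 17.8083
```

Run:
```python
from h import *
movel([*K[0][:2],.105],speed=.15); movel([*K[0][:2],.092],speed=.05)
z=.09
while z>.083:
    z-=.001; movel([*K[0][:2],z],speed=.02); pause(.05); f=fz(1); a=read_eef_pos()[2]
    print(round(z,4),round(float(a),4),round(f,2))
    if f>10: break
pause(.1)
movel([*K[0][:2],.105],speed=.04); pause(.2)
movel([*K[0][:2],.098],speed=.04); z,ok=tap(0,.098,.0935); print("recheck",ok,mean(),read_eef_pos()[2])
movel([*K[0][:2],.2],speed=.15); move_ptp([.35,-.45,.25],Q(th)); pause(.3)
import cv2
for c in("top","side"): cv2.imwrite(f"pics/{c}1.png",read_camera(c)[:,:,::-1])
print(read_time_s(),read_eef_pos(),mean())
for n in("tumbler","little_tree","brush"): print(n,[d["at"] for d in look_for("side",n)][:1],[d["at"] for d in look_for("top",n)][:1])
a=[cv2.imread(f"pics/side{i}.png")[150:360,205:450] for i in(0,1)]
cv2.imwrite("pics/c2.png",cv2.resize(np.hstack(a),None,fx=1.6,fy=1.6))
```

```text
0.089 0.0895 2.12
0.088 0.0884 4.93
0.087 0.0872 5.32
0.086 0.0862 5.2
0.085 0.0861 9.45
0.084 0.086 13.88
tap 1 noise 2.01 [(0.097, 0.0971, np.float64(-0.43)), (0.096, 0.096, np.float64(-0.06)), (0.095, 0.0952, np.float64(-0.25)), (0.094, 0.0942, np.float64(1.33))] hold 1.24 t 23.9833
recheck True (1.54, 0.43) 0.09415975391543639
27.3083 [ 0.3502479  -0.44978069  0.24996981] (0.09, 0.37)
tumbler [[333.3, 315.8]] [[248.0, 332.2]]
little_tree [[420.0, 280.6]] [[359.7, 369.3]]
brush [[265.8, 201.8]] [[344.2, 153.8]]
```

View pics/c2.png

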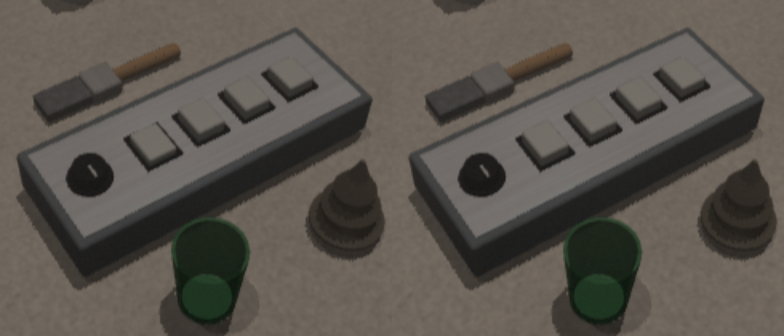

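The before and after views side by side show key 1 now level with the others, and the tumbler, tree and brush where they were. The arm is clear, so I'm handing in.

```bash
python3 -c "
from bench import *
print(sign_off(),read_time_s())"
```

```text
the job is handed in; nothing more can be done
the job is handed in; nothing more can be done
```

The latched key was the first one, next to the dial. It is released and level with the others, and the job is handed in. The clock read about 27 s at my last check, against the 48 s limit.

- **Taps:** I tapped keys 1 to 4 in order with the closed fingertips, holding about 2.0, 1.6, 1.4 and 1.6 N. Key 1 made contact 5 mm lower than key 2, which confirmed it was the latched one. The other keys were pushed in by at most about 1 mm.
- **Release:** I pressed key 1 until it bottomed about 4 mm down, at roughly 14 N, then let go. Touching it lightly again gave 1.5 N at the same height as keys 3 and 4, so it is up.
- **Final pictures:** All four keys look level, and the tumbler, tree and brush stand where they were. The networks' positions for them shifted by up to 4 px between pictures. I put that down to detection scatter, since the side-by-side view showed no change.
- **Arm:** It finished clear of everything, with about 0 N at the wrist.

No check failed. The force readings were noisy, scattering by about 0.5 N, so the tap forces are averages.

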